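# Slide the wax pan from the hot ring to the blue ring

## Task

The wax for the leather edges has melted: slide the lidded steel pan off the red hot ring and along the warming plate until it sits centred in the blue ring. Keep it standing flat on the plate all the way, never lifting or tipping it, then let go. Leave the copper pan where it is.

Things in the scene. Friction and masses are not known exactly. Their poses are not given: they have to be found in the camera images.
- steel_pan: Pan to slide: bright steel, black handle, lid fixed on, 0.4-0.8 kg. 118 mm across; lid 65 mm high at rim, 70 at centre. Central black knob 28 mm across, 74 to 98 mm above the underside, on a 16 mm stem. Handle 22 wide, 14 thick, along the pan's -x, 75 to 185 mm from centre, middle 54 mm up, starts pointing roughly to the robot. Origin: centre of underside, z up. Starts in the red ring.
- copper_pan: Bystander, not to be moved: a pan of the same shape and size as the steel one, but copper-coloured, with the same black handle and knob. It stands on the table beside the plate, left or right. Origin: centre of its underside; its handle runs along its own -x axis.
- ring_red: Red ring printed on the warming plate: 148 mm outer, 132 mm inner diameter, flat. Origin: its centre, on the plate's top, 25 mm above the table. The plate is a fixed flat black glass slab, 240 by 580 mm, its long side (ring's y axis) roughly crosswise before the robot. It has three rings (red, blue, yellow) in a row along y, 165 mm apart, in any order.
- ring_blue: Blue ring on the same plate, where the pan must go; same size, height and axes as the red ring. Origin: its centre, on the plate's top. It is the red ring's neighbour or lies beyond the yellow one, to either side; nothing but the steel pan stands on the plate.
There are look-alikes about, which are no part of the job. Several things have the shape of the steel_pan; the one meant has the colours described above.

How it is judged:
By the outcome, as a careful person would: the job done as asked, in the order asked, and still so for the second after the job is handed in, with the robot touching nothing.
It also fails if it takes over 34 s, if anything falls off the work surface, if the arm or the gripper's body presses on something with over 40 N, if the wrist force passes 120 N, or if a joint passes its speed limit or range.

## Robot

A 6-joint arm with a two-finger parallel gripper is mounted at the origin on the work surface. World frame = base frame: x ahead of the robot, y to its left, z up, the work surface at z = 0. Lengths are in m, angles in rad, forces in N, time in s.
With the tool pointing down it reaches from about 0.4 to 0.925 m from the base axis. Payload 12.5 kg.
Tool frame: the origin (TCP) lies on the centre line of the jaws, within the pads' length; the fingertips stand 25 mm ahead of it and the grasp point (between the pads) lies 6 mm ahead of it (arm.nose_length is the distance from the TCP to the fingertips, in m); z points along the fingers, y is the line along which they close (so a half turn about z gives the same grasp; the last joint's range is limited). The gripper opens to 95 mm and grips with 3 to 60 N. Pads are 20 mm wide; open, the fingers measure 119 mm over their backs; the gripper's body (75 mm by 180 mm) begins 59 mm behind the grasp point.
Start: joints at [1.133, 0.491, 1.559, -0, 1.092, -0.106], TCP at [0.204, 0.591, 0.24] pointing down, gripper open.
Joint ranges: [-3.1, 3.1], [-0.84, 2.19], [0.05, 2.79], [-1.13, 4.28], [0.06, 2.93], [-2.69, 2.69]. Speed limits (rad/s): [2.22, 2.22, 2.79, 3.14, 3.14, 3.14].

## Interface

Orientations are given as a unit quaternion [w, x, y, z].
In Python, from workcell import arm, get_image, camera_model, job, masks_of gives the robot as it stands.
- The arm moves only by the tool carry_out, never from a script. Its argument "motion" is a list that holds one entry, the list of rows, each a list of 7 numbers: the shift along the world's x, y, z normalised to -1 to 1, where 1 is 20 cm, then the turn, a rotation vector about the world's x, y, z normalised to -1 to 1, where 1 is 180 degrees, then the finger opening in mm, from 0 to 95.1. A call has 1 to 8 rows; each row is the pose to reach, as a shift and turn from the pose commanded when the call began, turning the shorter way round; what a row does not reach only later rows make up. A row lasts 1/10 s, in which the tool goes at most 50 mm and 8.59 degrees, less where a joint would pass 70% of its speed; a pose out of reach is approached as far as the arm can. A call with a number of a shift or a turn outside -1 to 1 is refused whole. A call with a gripper value outside its range is refused whole. The fingers move at their own pace and stop on an object; "grip_force" is the grip in N (left out, the last holds). Time passes only in rows, so rows that repeat a pose let the fingers close. It gives the time, the measured TCP pose, the force, the opening and the grip force at its end, in the units of the state.
- arm.get_state(): the state, without advancing time (a new reading comes with each control period).
- get_image(name): name is "scene" or "top" or "wrist"; returns the picture (480x640x3 uint8, red, green, blue); there is no depth.
- camera_model(name): a dict with "camera_matrix" (3x3 intrinsics, pixels), "R" (3x3) and "t" (3): a world point X has camera coordinates R X + t; the wrist camera has in their place "tool_from_camera" (4x4, takes a point from camera to tool coordinates, whose origin is the TCP and whose axes are the flange's). Camera axes: x right, y down, z forward; pixel columns grow to the right and rows downward; lengths in m; the calibration is good to about 2 mm. A picture is of the moment at which its call begins: read the wrist's pose just before it. camera_model takes no time and is no camera call.
- job.close_job(): hands the job in; it is judged then, once.
Trained networks look in the newest picture that a camera, given by its name, has taken for a name from the list of things; names that differ only in an ending like _2 or _b are one class to them, and where a whole thing is asked for, a point or a joint stands for the part that bears it (a point fixed in the world has none). Each returns a list of dicts, best first, with "confidence" (0 to 1); they miss things now and then, are a little off and sometimes report something else, mostly with a low value. They report only what shows in the picture. A call takes as long as a camera call. They do not tell look-alikes from the thing itself.
- masks_of(target, camera): "mask" (480x640 bool, what is visible of it) and "centre" ([column, row] in pixels, amid what is visible of it).
The state is a dict: "t": time; "joint_pos": joint angles; "joint_velocities": joint speeds; "effort": joint torques, N m; "position": TCP position; "eef_rot": TCP orientation; "ft_force": force on the tool from outside, world axes, zero at the start; "ft_torque": the same for the moment, N m; "gripper_width": finger opening in m; "grasp_force": force on a finger pad.
Only numpy, scipy, OpenCV 4.12 (cv2) and the standard library are available. Lean on these libraries where they do the work, as an engineer would, in place of code of your own. Each camera call takes 0.05 s, during which the arm holds its last target. There are 200 camera calls.

## Working session

There is one attempt and no reset: what is moved stays moved. The work goes in short steps, Python scripts to look and compute and a tool call to move; the robot and the scene stay as the last step left them, time stands still between calls to the robot, and variables do not carry over. Pictures are saved under pics/ and viewed, at most 10 in all, crops included, and the job is handed in when it is done.

Besides the shell and the picture viewer there is one more tool, called after ">>>" as name([rows], argument=value, ...), one row to a line, values as JSON. carry_out: Moves the arm, as the interface text tells. Its arguments: {"type":"object","properties":{"motion":{"type":"array","items":{"type":"array","items":{"type":"array","items":{"type":"number"}}}},"grip_force":{"type":"number"}},"required":["motion"]}

```bash
mkdir -p pics; cat > h.py <<'E'
import numpy as np, cv2
from workcell import arm, get_image, camera_model, job, masks_of
def save(im,n): cv2.imwrite('pics/'+n+'.png', im[:,:,::-1])
def ground(cam,uv,z):
    m=camera_model(cam); K=np.array(m['camera_matrix']);R=np.array(m['R']);t=np.array(m['t'])
    d=R.T@np.linalg.inv(K)@np.array([uv[0],uv[1],1.]); c=-R.T@t
    return c+d*(z-c[2])/d[2]
E
python3 - <<'E'
from h import *
a=get_image('top'); b=get_image('scene')
save(a,'top'); save(b,'scene')
for n in ['steel_pan','copper_pan','ring_red','ring_blue']:
    for r in masks_of(n,'top'):
        c=r['centre']; print(n,round(r['confidence'],2),np.round(c),r['mask'].sum(),ground('top',c,.025 if 'ring' in n else .08).round(3))
s=arm.get_state(); print({k:np.round(v,3) for k,v in s.items()})
E
```

```text
steel_pan 0.95 [277. 191.] 2253 [0.536 0.102 0.08 ]
steel_pan 0.67 [412. 304.] 2418 [ 0.245 -0.222  0.08 ]
steel_pan 0.33 [340. 192.] 2363 [ 0.529 -0.056  0.08 ]
copper_pan 0.79 [499. 194.] 2365 [ 0.516 -0.456  0.08 ]
ring_red 0.77 [288. 213.] 453 [0.493 0.08  0.025]
ring_blue 0.59 [338. 191.] 2382 [ 0.547 -0.054  0.025]
{'t': np.float64(0.3), 'joint_pos': array([ 1.133,  0.491,  1.559, -0.   ,  1.092, -0.106]), 'joint_velocities': array([ 0.   , -0.001, -0.002, -0.   , -0.   , -0.   ]), 'effort': array([-0.0000e+00, -6.1193e+01, -2.5806e+01,  6.9000e-02,  4.6000e-02,
       -0.0000e+00]), 'position': array([0.204, 0.591, 0.239]), 'eef_rot': array([-0.   ,  0.165,  0.986, -0.   ]), 'ft_force': array([-0.235,  1.247, -0.848]), 'ft_torque': array([ 0.005, -0.043,  0.03 ]), 'grasp_force': np.float64(0.0), 'gripper_width': np.float64(0.095)}
```

View pics/top.png

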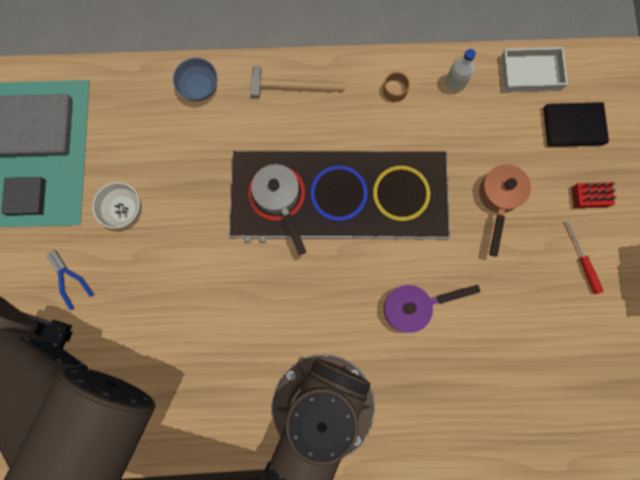

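View pics/scene.png

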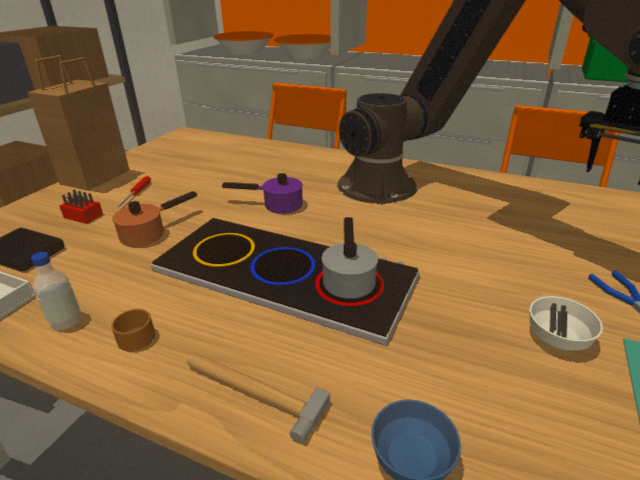

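The steel pan, with its knob near (274,185), stands in the red ring at the plate's left end. The blue ring at (339,193) is its right neighbour. Could be mistaken for it: the purple pan (409,308) and the copper pan (506,188). The bright steel one on the red ring is the one meant.

```bash
python3 - <<'E'
from h import *
a=get_image('top'); i=a.astype(int)
r,g,b=i[...,0],i[...,1],i[...,2]
C={}
for n,m in dict(red=(r>150)&(g<70)&(b<70),blue=(b>150)&(r<90)&(g<110),yel=(r>150)&(g>130)&(b<90)).items():
    m=m.copy(); m[:150]=0;m[240:]=0;m[:,:230]=0;m[:,450:]=0
    y,x=np.nonzero(m); P=np.array([ground('top',p,.025) for p in zip(x,y)])[:,:2]
    from scipy.optimize import least_squares
    s=least_squares(lambda q:np.hypot(*(P-q[:2]).T)-.07,P.mean(0),loss='soft_l1',f_scale=.003)
    C[n]=s.x; print(n,len(x),s.x.round(4),np.abs(s.fun).mean().round(4))
print('blue-red',np.linalg.norm(C['blue']-C['red']))
c=a[165:265,225:345]; save(cv2.resize(c,None,fx=6,fy=6,interpolation=cv2.INTER_CUBIC),'crop')
k=(i.max(2)<75); k[:172]=0;k[200:]=0;k[:,:262]=0;k[:,286:]=0
y,x=np.nonzero(k);print('knob px',x.mean(),y.mean(),len(x),ground('top',(x.mean(),y.mean()),.12))
for s in masks_of('steel_pan','top')[:1]:print(ground('top',s['centre'],.09))
E
```

```text
red 150 [0.55   0.1104] 0.0015
blue 309 [ 0.5447 -0.0548] 0.0013
yel 426 [ 0.5398 -0.2199] 0.0017
blue-red 0.16528233036830892
knob px 273.3510638297872 184.39361702127658 94 [0.54354779 0.10807215 0.12      ]
[ 0.2483998  -0.22199482  0.09      ]
```

View pics/crop.png

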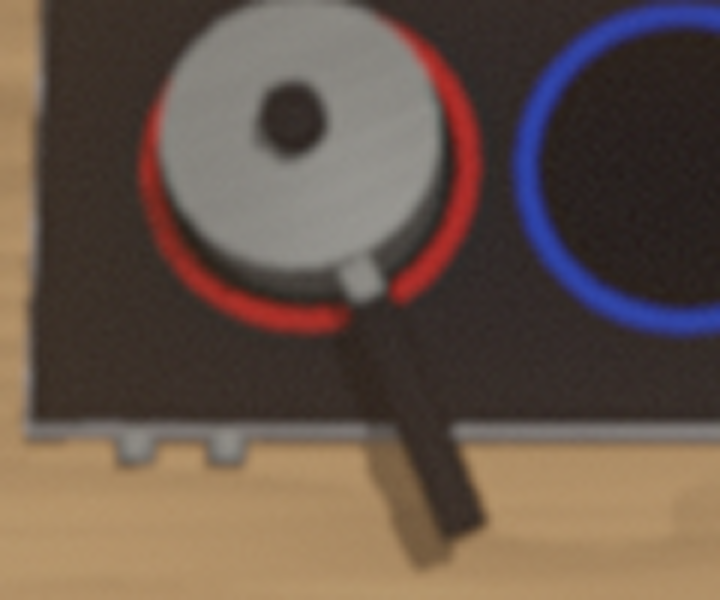

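The close crop confirms the choice: the bright steel lid and black knob sit at full-image pixel (273,184), on the red ring. Ring spacing comes out at 165 mm, as given. Now moving above the knob.

>>> carry_out([
  [[0.7,-1,0,0,0,0.096,60],[0.7,-1,0,0,0,0.096,60],[0.7,-1,0,0,0,0.096,60],[0.7,-1,0,0,0,0.096,60],[0.7,-1,0,0,0,0.096,60],[0.7,-1,0,0,0,0.096,60]],
], grip_force=15)

```text
t: 1.0
position: [0.346, 0.3875, 0.2399]
eef_rot: [0.0, 0.017, 1.0, -0.0]
ft_force: [-0.3, 0.6, -0.1]
gripper_width: 0.0603
grasp_force: 0.0
```

>>> carry_out([
  [[0.7,-1,0,0,0,0,60],[0.7,-1,0,0,0,0,60],[0.7,-1,0,0,0,0,60],[0.7,-1,0,0,0,0,60],[0.7,-1,0,0,0,0,60],[0.7,-1,0,0,0,0,60]],
])

```text
t: 1.6
position: [0.486, 0.1879, 0.2396]
eef_rot: [0.0, 0.017, 1.0, -0.0]
ft_force: [-1.1, 0.2, 0.8]
gripper_width: 0.0603
grasp_force: 0.0
```

>>> carry_out([
  [[0.3,-0.415,0,0,0,0,60],[0.3,-0.415,0,0,0,0,60],[0.3,-0.415,0,0,0,0,60],[0.3,-0.415,0,0,0,0,60],[0.3,-0.415,0,0,0,0,60]],
])

```text
t: 2.1
position: [0.5429, 0.1091, 0.2396]
eef_rot: [-0.0, 0.015, 1.0, 0.0]
ft_force: [0.4, -0.3, 1.0]
gripper_width: 0.06
grasp_force: 0.0
```

```bash
cat >> h.py <<'E'
def wground(uv,z,s):
    from scipy.spatial.transform import Rotation as Ro
    m=camera_model('wrist');K=np.array(m['camera_matrix']);T=np.array(m['tool_from_camera'])
    q=s['eef_rot'];R=Ro.from_quat([q[1],q[2],q[3],q[0]]).as_matrix();p=np.array(s['position'])
    d=R@T[:3,:3]@np.linalg.inv(K)@np.array([uv[0],uv[1],1.]);c=R@T[:3,3]+p
    return c+d*(z-c[2])/d[2]
E
python3 - <<'E'
from h import *
s=arm.get_state(); w=get_image('wrist'); save(w,'w1')
print(s['t'],s['position'],s['eef_rot'],s['ft_force'])
i=w.astype(int); n,l,st,ce=cv2.connectedComponentsWithStats((i.max(2)<75).astype(np.uint8))
for j in range(1,n):
    if st[j,4]>300: print(st[j],ce[j].round(1),wground(ce[j],.123,s).round(4))
E
```

```text
2.1 [0.54286771 0.10909232 0.23960013] [-2.56142987e-04  1.46985936e-02  9.99891926e-01  1.49404193e-04] [ 0.36413893 -0.30318263  1.04700318]
[     0     80    640    400 100081] [253.3 326.6] [0.6038 0.0578 0.123 ]
[   61   144   147   142 16244] [134.4 214.6] [ 0.5218 -0.0131  0.123 ]
[297 145  95  48 556] [347.3 157.1] [0.4893 0.1247 0.123 ]
[   0  177   23   99 1548] [  8.7 228.1] [ 0.5284 -0.0962  0.123 ]
[ 300  221   40   44 1359] [319.9 242.9] [0.5444 0.106  0.123 ]
[  419   309   191   113 12011] [522.3 376.8] [0.6495 0.2494 0.123 ]
```

View pics/w1.png

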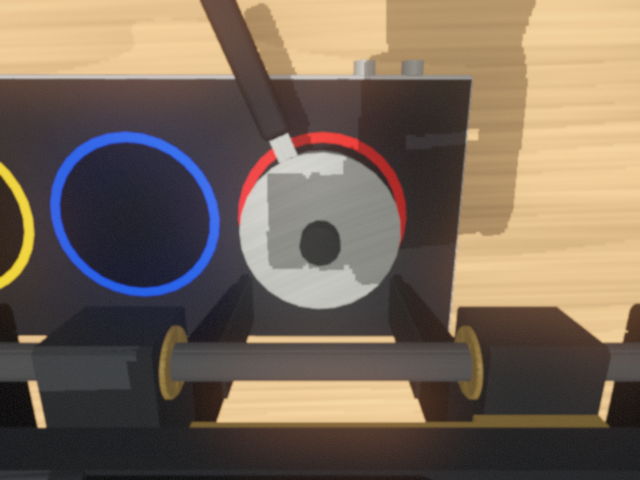

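The wrist view shows the steel pan's knob at (320,243), between the fingers and about 2 mm off centre. The blue ring is at left, around (135,215). Descending with a small correction, then closing.

>>> carry_out([
  [[0.005,-0.01,-0.2,0,0,0,60],[0.005,-0.01,-0.4,0,0,0,60],[0.005,-0.01,-0.5,0,0,0,60],[0.005,-0.01,-0.55,0,0,0,60],[0.005,-0.01,-0.575,0,0,0,60],[0.005,-0.01,-0.575,0,0,0,60]],
], grip_force=15)

```text
t: 2.75
position: [0.5446, 0.1065, 0.125]
eef_rot: [0.0, 0.015, 1.0, 0.0]
ft_force: [0.4, -0.6, 0.1]
gripper_width: 0.0594
grasp_force: 0.0
```

>>> carry_out([
  [[0,0,0,0,0,0,40],[0,0,0,0,0,0,32],[0,0,0,0,0,0,24],[0,0,0,0,0,0,20],[0,0,0,0,0,0,20],[0,0,0,0,0,0,20]],
], grip_force=15)

```text
t: 3.35
position: [0.545, 0.1065, 0.1252]
eef_rot: [0.001, 0.015, 1.0, 0.001]
ft_force: [0.8, 5.3, 3.3]
gripper_width: 0.0276
grasp_force: 15.0
```

Knob gripped at 27.6 mm, as expected. Sliding slowly.

>>> carry_out([
  [[0,-0.02,0,0,0,0,20],[0,-0.06,0,0,0,0,20],[0,-0.11,0,0,0,0,20],[0,-0.16,0,0,0,0,20],[0,-0.21,0,0,0,0,20],[0,-0.26,0,0,0,0,20],[0,-0.31,0,0,0,0,20],[0,-0.34,0,0,0,0,20]],
])

```text
t: 4.15
position: [0.5446, 0.0375, 0.1248]
eef_rot: [0.0, 0.015, 1.0, 0.0]
ft_force: [0.9, 0.7, -3.8]
gripper_width: 0.028
grasp_force: 15.0
```

```bash
python3 - <<'E'
from h import *
s=arm.get_state();print(s['t'],s['position'],s['ft_force'],s['ft_torque'],s['gripper_width'])
save(get_image('scene')[180:360,180:460],'mid')
E
```

```text
4.15 [0.54455854 0.03746403 0.12480435] [ 0.8895278   0.738132   -3.77789423] [ 0.21776027 -0.06475287 -0.02328205] 0.02804846377271601
```

View pics/mid.png

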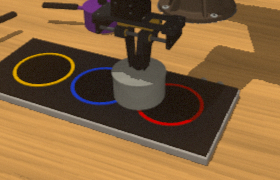

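Midway the pan stands flat, straddling the red and blue rings. The tool is bearing a little of its weight (-3.8 N), so I lower by about 0.5 mm and continue.

>>> carry_out([
  [[0,-0.02,-0.003,0,0,0,20],[0,-0.06,-0.003,0,0,0,20],[0,-0.11,-0.003,0,0,0,20],[0,-0.17,-0.003,0,0,0,20],[0,-0.23,-0.003,0,0,0,20],[0,-0.29,-0.003,0,0,0,20],[0,-0.34,-0.003,0,0,0,20],[0,-0.37,-0.003,0,0,0,20]],
])

```text
t: 5.0
position: [0.5443, -0.0374, 0.1236]
eef_rot: [-0.0, 0.016, 1.0, -0.0]
ft_force: [0.1, -0.2, -7.2]
gripper_width: 0.0278
grasp_force: 15.0
```

```bash
python3 - <<'E'
from h import *
s=arm.get_state();w=get_image('wrist');save(w,'w2');print(s['position'],s['ft_force'],s['gripper_width'])
i=w.astype(int);r,g,b=i[...,0],i[...,1],i[...,2]
y,x=np.nonzero((b>150)&(r<90)&(g<140));P=np.array([wground(p,.025,s) for p in zip(x,y)])[:,:2]
from scipy.optimize import least_squares
q=least_squares(lambda q:np.hypot(*(P-q[:2]).T)-.07,[.545,-.055],loss='soft_l1',f_scale=.003);print(len(x),q.x,np.abs(q.fun).mean())
E
```

```text
[ 0.5443216  -0.03742149  0.12363611] [ 0.06314502 -0.22556176 -7.24674343] 0.02775213698447874Traceback (most recent call last):
  File "<stdin>", line 4, in <module>
  File "h.py", line 10, in wground
    m=camera_model('wrist');K=np.array(m['camera_matrix']);T=np.array(m['tool_from_camera'])
ValueError: time passes only in moves, steps and waits
```

View pics/w2.png

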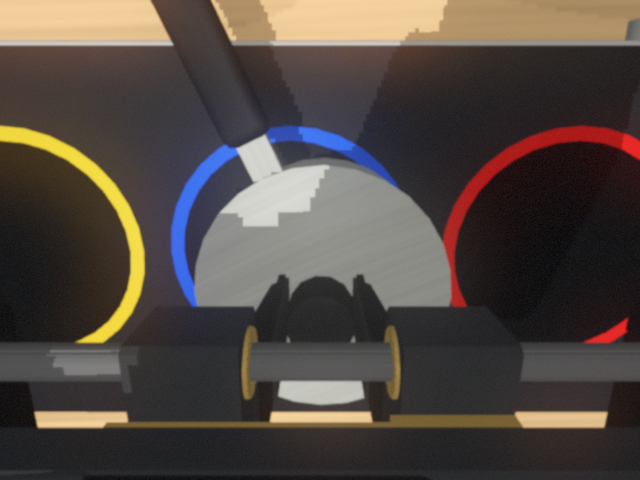

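The pan is almost at the blue ring, about 17 mm short. The wrist force shows -7 N, so I hold still to read it properly.

>>> carry_out([
  [[0,0,0,0,0,0,20],[0,0,0,0,0,0,20]],
])

```text
t: 5.25
position: [0.5445, -0.0359, 0.1239]
eef_rot: [-0.0, 0.015, 1.0, 0.0]
ft_force: [-0.0, 0.1, -7.0]
gripper_width: 0.0276
grasp_force: 15.0
```

>>> carry_out([
  [[0,0,-0.003,0,0,0,20],[0,0,-0.003,0,0,0,20],[0,0,-0.003,0,0,0,20]],
])

```text
t: 5.55
position: [0.5446, -0.0358, 0.1234]
eef_rot: [-0.0, 0.015, 1.0, 0.0]
ft_force: [0.4, -0.3, -7.3]
gripper_width: 0.0277
grasp_force: 15.0
```

```bash
python3 - <<'E'
from h import *
b=get_image('scene');save(cv2.resize(b[190:350,200:400],None,fx=4,fy=4,interpolation=cv2.INTER_CUBIC),'mid2')
E
```

```text
(no output)
```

View pics/mid2.png

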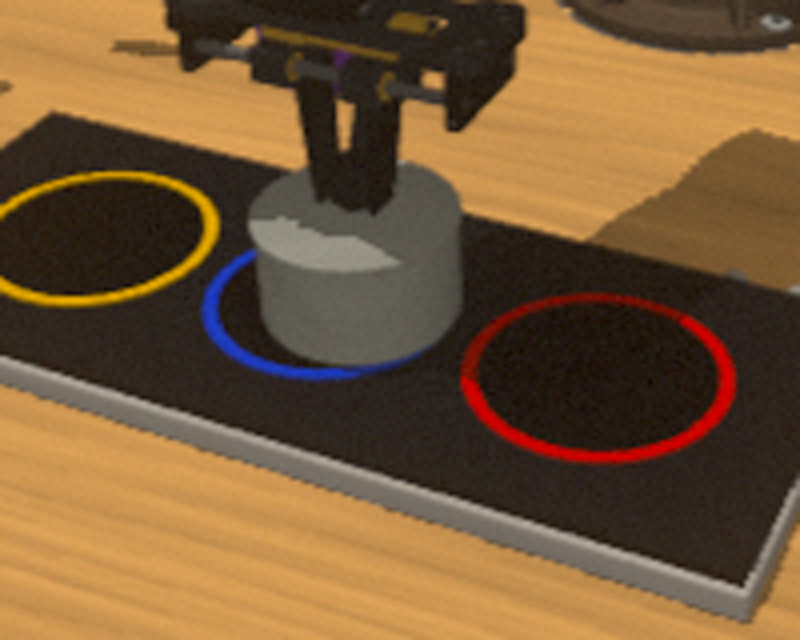

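The picture shows the pan standing with no visible gap, its edge still about 18 mm short of centre. To rule out any lifting, I lower 1 mm, then ease the grip into a loose cage around the knob.

>>> carry_out([
  [[0,0,-0.003,0,0,0,20],[0,0,-0.005,0,0,0,20],[0,0,-0.005,0,0,0,20]],
])

```text
t: 5.9
position: [0.5446, -0.0357, 0.1229]
eef_rot: [0.0, 0.015, 1.0, 0.0]
ft_force: [-2.0, 4.9, 1.5]
gripper_width: 0.0275
grasp_force: 15.0
```

>>> carry_out([
  [[0,0,0,0,0,0,30],[0,0,0,0,0,0,30],[0,0,0,0,0,0,30]],
])

```text
t: 6.2
position: [0.5447, -0.036, 0.1226]
eef_rot: [0.0, 0.015, 1.0, 0.0]
ft_force: [-0.2, 2.6, -0.7]
gripper_width: 0.0298
grasp_force: 1.8
```

```bash
sed -i 's/ValueError//' h.py; python3 - <<'E'
from h import *
from scipy.spatial.transform import Rotation as Ro
from scipy.optimize import least_squares
s=arm.get_state();m=camera_model('wrist');w=get_image('wrist')
print(s['position'],s['ft_force'],s['gripper_width'])
K=np.array(m['camera_matrix']);T=np.array(m['tool_from_camera']);q=s['eef_rot']
R=Ro.from_quat([q[1],q[2],q[3],q[0]]).as_matrix();c=R@T[:3,3]+s['position']
i=w.astype(int);r,g,b=i[...,0],i[...,1],i[...,2]
y,x=np.nonzero((b>150)&(r<110)&(g<150))
d=(R@T[:3,:3]@np.linalg.inv(K)@np.stack([x,y,np.ones(len(x))]));P=(c[:,None]+d*(.025-c[2])/d[2])[:2].T
f=least_squares(lambda q:np.hypot(*(P-q[:2]).T)-.07,[.545,-.055],loss='soft_l1',f_scale=.003);print(len(x),f.x,np.abs(f.fun).mean())
E
```

```text
[ 0.54469667 -0.03600946  0.12255814] [-0.19455254  2.63659492 -0.65230539] 0.029844337951709335
4476 [ 0.54453999 -0.05782815] 0.0021309298134732763
```

That confirms it: the pan's weight had been hanging by a hair (-7 N), and it now rests on the plate (about 0 N). I'll push the rest of the way with the loose cage, which can't lift it.

>>> carry_out([
  [[0,-0.01,0,0,0,0,30],[0,-0.025,0,0,0,0,30],[0,-0.04,0,0,0,0,30],[0,-0.055,0,0,0,0,30],[0,-0.07,0,0,0,0,30],[0,-0.085,0,0,0,0,30],[0,-0.095,0,0,0,0,30],[0,-0.1,0,0,0,0,30]],
])

```text
t: 7.05
position: [0.5451, -0.0556, 0.1232]
eef_rot: [0.001, 0.015, 1.0, 0.0]
ft_force: [0.5, 10.4, 6.7]
gripper_width: 0.03
grasp_force: 10.6
```

>>> carry_out([
  [[0,0,0,0,0,0,30],[0,0,0,0,0,0,45],[0,0,0,0,0,0,60],[0,0,0,0,0,0,60],[0,0,0.1,0,0,0,60],[0,0,0.3,0,0,0,60],[0,0,0.5,0,0,0,60],[0,0,0.6,0,0,0,60]],
])

```text
t: 7.85
position: [0.5453, -0.0566, 0.2457]
eef_rot: [0.002, 0.015, 1.0, -0.001]
ft_force: [0.6, 0.6, -0.4]
gripper_width: 0.0602
grasp_force: 0.0
```

```bash
cat > look.py <<'E'
from h import *
import sys
from scipy.spatial.transform import Rotation as Ro
from scipy.optimize import least_squares
s=arm.get_state();m=camera_model('wrist');w=get_image('wrist');save(w,sys.argv[1])
print(s['t'],s['position'],s['ft_force'])
K=np.array(m['camera_matrix']);T=np.array(m['tool_from_camera']);q=s['eef_rot']
R=Ro.from_quat([q[1],q[2],q[3],q[0]]).as_matrix();c=R@T[:3,3]+s['position']
def gr(x,y,z):
    d=(R@T[:3,:3]@np.linalg.inv(K)@np.stack([x,y,np.ones(len(x))]));return (c[:,None]+d*(z-c[2])/d[2])[:2].T
i=w.astype(int);r,g,b=i[...,0],i[...,1],i[...,2]
y,x=np.nonzero((b>150)&(r<110)&(g<150));P=gr(x,y,.025)
f=least_squares(lambda q:np.hypot(*(P-q[:2]).T)-.07,[.545,-.055],loss='soft_l1',f_scale=.003);print('ring',len(x),f.x,np.abs(f.fun).mean())
n,l,st,ce=cv2.connectedComponentsWithStats((i.max(2)<75).astype(np.uint8))
for j in range(1,n):
    if 600<st[j,4]<4000: print('knob?',st[j],ce[j].round(1),gr(*ce[j][:,None],.123))
E
python3 look.py w3
```

```text
7.85 [ 0.54529901 -0.05659947  0.24573197] [ 0.63188301  0.57778253 -0.3597899 ]
ring 2344 [ 0.54465171 -0.05770459] 0.0021651384381360457
knob? [303 134  78  28 614] [335.8 141.9] [[ 0.48306568 -0.04788973]]
knob? [ 311  213   39   43 1320] [330.3 234.1] [[ 0.5432268  -0.05277399]]
```

View pics/w3.png

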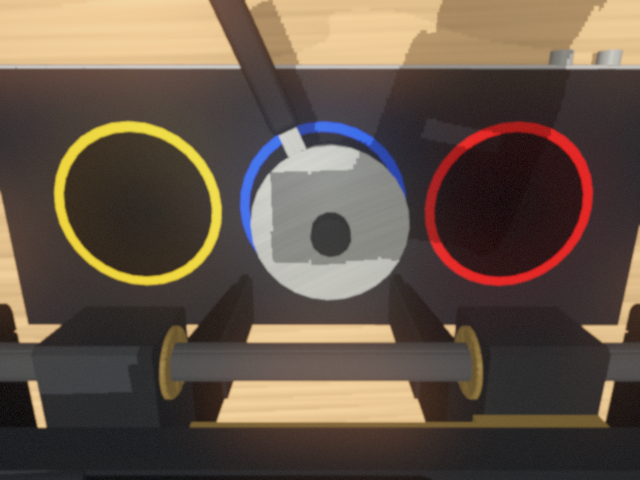

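The steel pan is in the blue ring, but the same-camera comparison puts it about 4 mm to the red side (pan centre at column 330, ring at 324). I'll nudge it low on the side wall with closed fingers, so it can't tip. The body clears the knob by about 10 mm.

>>> carry_out([
  [[0,0.2,0,0,0,0,0],[0,0.45,0,0,0,0,0],[0,0.45,0,0,0,0,0],[0,0.45,-0.2,0,0,0,0],[0,0.45,-0.45,0,0,0,0],[0,0.45,-0.7,0,0,0,0],[0,0.45,-0.83,0,0,0,0],[0,0.45,-0.83,0,0,0,0]],
])

```text
t: 8.7
position: [0.5434, 0.0333, 0.0732]
eef_rot: [-0.002, 0.015, 1.0, -0.0]
ft_force: [-0.4, 0.5, -0.2]
gripper_width: 0.0027
grasp_force: 0.0
```

>>> carry_out([
  [[0,-0.02,0,0,0,0,0],[0,-0.04,0,0,0,0,0],[0,-0.055,0,0,0,0,0],[0,-0.065,0,0,0,0,0],[0,-0.07,0,0,0,0,0],[0,-0.07,0,0,0,0,0]],
])

```text
t: 9.3
position: [0.5446, 0.0198, 0.0768]
eef_rot: [0.0, 0.015, 1.0, 0.0]
ft_force: [0.9, 0.2, -0.3]
gripper_width: 0.0006
grasp_force: 0.0
```

>>> carry_out([
  [[0,-0.005,0,0,0,0,0],[0,-0.01,0,0,0,0,0],[0,-0.015,0,0,0,0,0],[0,-0.02,0,0,0,0,0],[0,-0.02,0,0,0,0,0]],
])

```text
t: 9.8
position: [0.5446, 0.0165, 0.0766]
eef_rot: [0.0, 0.015, 1.0, 0.0]
ft_force: [0.2, 5.3, 2.4]
gripper_width: 0.0003
grasp_force: 2.6
```

>>> carry_out([
  [[0,-0.005,0,0,0,0,0],[0,-0.01,0,0,0,0,0],[0,-0.01,0,0,0,0,0]],
])

```text
t: 10.1
position: [0.5446, 0.0145, 0.0766]
eef_rot: [0.0, 0.015, 1.0, 0.0]
ft_force: [-0.0, 6.1, 1.3]
gripper_width: 0.0003
grasp_force: 2.7
```

>>> carry_out([
  [[0,0.05,0,0,0,0,0],[0,0.1,0,0,0,0,0],[0,0.1,0.2,0,0,0,0],[0,0.1,0.45,0,0,0,0],[0,0.1,0.7,0,0,0,0],[0,-0.1,0.85,0,0,0,30],[0,-0.3,0.85,0,0,0,60],[0,-0.35,0.85,0,0,0,60]],
])

```text
t: 10.9
position: [0.5447, -0.058, 0.2474]
eef_rot: [0.001, 0.016, 1.0, -0.0]
ft_force: [0.7, 0.5, -0.2]
gripper_width: 0.019
grasp_force: 0.0
```

>>> carry_out([
  [[0,0,0,0,0,0,60],[0,0,0,0,0,0,60]],
])

```text
t: 11.1
position: [0.5444, -0.0551, 0.2459]
eef_rot: [-0.001, 0.015, 1.0, 0.0]
ft_force: [1.1, 0.2, -0.6]
gripper_width: 0.0351
grasp_force: 0.0
```

```bash
python3 look.py w4
```

```text
11.1 [ 0.54435279 -0.05507484  0.24587048] [ 1.06278834  0.16037106 -0.56362419]
ring 2267 [ 0.54463346 -0.05763818] 0.002125225991550955
knob? [295 136  95  48 849] [339.8 148.6] [[ 0.48572764 -0.04366295]]
knob? [ 302  216   39   42 1307] [321.3 236.6] [[ 0.54324353 -0.05705655]]
knob? [  0 305  61  45 775] [ 11.7 332.4] [[ 0.60765251 -0.28081023]]
```

The pan is centred to about 1.5 mm in both axes, and the gripper is clear above it.

```bash
python3 -c "
from h import *
print(job.close_job())"
```

```text
the job is handed in; nothing more can be done
None
```

The steel pan stands released within about 1.5 mm of the blue ring's centre and the copper pan is untouched, but mid-slide the wrist force showed the gripper bearing the pan's weight (about 7 N), so it may have lifted by up to about a millimetre before I set it down and pushed it the rest of the way; the job is handed in.

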